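# Tap the funnelled mixing bottle to the centre of the dosing scale

### The arm

A 7-joint arm with a two-finger parallel gripper is mounted at the origin on the work surface. World frame = base frame: x ahead of the robot, y to its left, z up, the work surface at z = 0. Lengths are in m, angles in rad, forces in N, time in s.
With the tool pointing down it reaches from about 0.35 to 0.9 m from the base axis. Payload 8.1 kg.
Tool frame: the origin (TCP) lies between the finger pads; the fingertips stand 25 mm ahead of it and the grasp point (between the pads) lies 6 mm ahead of it; z points along the fingers, y is the direction in which the jaws open and shut (so a half turn about z gives the same grasp; the last joint's range is limited). The gripper opens to 92 mm and grips with 3 to 60 N. Pads are 19 mm wide; open, the fingers measure 130 mm over their backs; the gripper's body (75 mm by 190 mm) begins 47 mm behind the grasp point.
Start: joints at [1.04, 0.434, 0.025, 1.573, -0.012, 1.134, -0.075], TCP at [0.259, -0.569, 0.215] pointing down, gripper open.
Joint ranges: [-2.62, 2.62], [-0.44, 2.09], [-1.27, 1.32], [0.08, 2.57], [-1.32, 4.46], [0.12, 2], [-2.74, 2.74]. Speed limits (rad/s): [2.22, 2.22, 3.01, 3.01, 3.14, 3.14, 3.14].

### API

Orientations are given as a rotation vector (axis times angle).
In Python, from cell import * gives the robot as it stands.
- The arm moves only by the shell command python3 -m jog 'ROWS' [FORCE]. ROWS is JSON, one flat list of numbers, 5 for each row, row after row: the finger opening in mm, from 0 to 91.8, then the shift along the tool's x, y, z in units of 40 mm (1.0 is 40 mm), then the turn about the tool's z in units of 6 degrees (1.0 is 6 degrees). A call has 1 to 20 rows; each row shifts and turns the pose as measured when the row begins, along the tool's axes as they then stand; what a row does not reach is not made up. A row lasts 1/12 s, in which the tool goes at most 41.7 mm and 7.16 degrees, less where a joint would pass 70% of its speed; a pose out of reach is approached as far as the arm can. A call is refused whole if a number of a shift passes 1 or a number of a turn 1, either way. A call with a gripper value outside its range is refused whole. The fingers move at their own pace and stop on an object; FORCE is the grip in N (left out, the last holds). Time passes only in rows, so rows that do not move let the fingers close. It gives the time, the measured TCP pose, the force and the opening at its end, in the units of the state.
- observe(): the state, without advancing time (a new reading comes with each control period).
- get_image(name): name is "scene" or "top"; returns the picture (420x560x3 uint8, red, green, blue); there is no depth.
- camera_params(name): a dict with "intrinsics" (3x3 intrinsics, pixels), "dist_coeffs" ([k1, k2, p1, p2, k3] as OpenCV has them; the pictures are not rectified), "xyz" and "orientation" of the camera in the world. Camera axes: x right, y down, z forward; pixel columns grow to the right and rows downward; lengths in m; the calibration is good to about 2 mm. A picture is of the moment at which its call begins. camera_params takes no time and is no camera call.
- sign_off(): hands the job in, once; it reports no verdict.
The state is a dict: "clock": time; "joints": joint angles; "dq": joint speeds; "joint_efforts": joint torques, N m; "position": TCP position; "ee_rot": TCP orientation; "force": force on the tool from outside, world axes, zero at the start; "ft_torque": the same for the moment, N m; "width": opening from 0.0 (shut) to 1.0 (fully open).
Only numpy, scipy, OpenCV 4.12 (cv2) and the standard library are available. Lean on these libraries where they do the work, as an engineer would, in place of code of your own. Each camera call takes 0.05 s, during which the arm holds its last target. There are 200 camera calls.

### The job

The little amber bottle with the green funnel in its neck was put down near the rim of the dosing scale's small round pan, where the scale will not weigh true. With light taps of a fingertip, nudge it over the pan until it stands upright in the middle, seen from above wholly inside the ring engraved on the pan. It is wobbly: do not tip it, knock it off, pinch it or lift it, do not lean on the scale or its pan, and leave the puck, the record lifter and the stylus guard where they are.

Things in the scene. Friction and masses are not known exactly. Their poses are not given: they have to be found in the camera images.
- bottle: Empty amber glass bottle with green funnel fixed in its neck, one loose thing, 75 g, 66 mm tall. Origin: centre of underside; z up its axis; yaw is idle. Foot 24 mm across, belly 42 across at 13-20 mm up (widest: an upright finger meets it first), neck 20, funnel 32 at the top. Pushed at 20 mm/s at the belly it slides upright (friction about 0.5); struck, or pushed at neck or funnel, it tips.
- pan_top (a point): Centre of the top of the scale's round metal pan: 68 mm across, flat, level, fixed, 40 mm above the table. A dark ring 54 mm across is engraved about this point. The pan is 4 mm thick, 12 mm above the scale's housing on a hub. The bottle starts 16 to 26 mm from this point, in any direction. Only the position of this point means anything.
- scale: Housing of the dosing scale, a black box 160 mm along its x, 110 mm along its y, 24 mm high, fixed to the table. Origin under its centre, on the table; the pan's centre lies 25 mm along its +x; a grey display and two small buttons lie at its -x end, at most 27 mm above the table.
- puck: Chrome spindle puck, loose, 72 mm across and 31 mm high, standing on the table beside the scale. Origin at the centre of its underside. To be left alone.
- lifter: White nylon record lifter, loose, lying flat on the table beside the scale: 189 mm long along its x (95 mm behind to 94 mm ahead of its origin, two-pronged end at +x), 44 mm wide, 10 mm high. Origin on its underside. To be left alone.
- guard: Translucent stylus guard, loose, a small cap 30 x 22 x 18 mm with a short tab at -x, standing on the table beyond the pan. Origin at the centre of its underside. To be left alone.
- pan: The scale's round pan with its hub, fixed, as described under pan_top. Origin at the foot of the hub, 16 mm straight below pan_top; its yaw means nothing (it is round). Not to be leaned on.
Things that resemble listed ones, but are neither listed nor needed, are in the scene too. There is more than one size of the bottle; the job needs the smallest.

How it is judged:
At the end, for the whole second after the job is handed in: The bottle stands upright (within 0.08 rad) and at rest on the pan, its axis within 6 mm of the pan's centre, so that its belly lies inside the engraved ring; the puck, lifter and guard are within 10 mm of where they were (horizontal distance between bottle and pan_top below 0.006 m and z of bottle in the frame of pan_top between -0.003 and 0.003 m and angle between bottle's own z axis and vertical below 0.08 rad and linear speed of bottle below 0.02 m/s and distance of each of puck, lifter, guard from where it was at the start of the episode below 0.01 m); the robot touches nothing.
It fails at once if the bottle is tipped more than 0.3 rad (angle between bottle's own z axis and vertical above 0.3 rad).
It fails at once if the bottle comes off the pan or is lifted (z of bottle in the frame of pan_top below -0.006 m or z of bottle in the frame of pan_top above 0.008 m).
It fails at once if the bottle is pinched or struck: more than 10 N from the fingers (contact force between the fingers and bottle above 10 N).
It fails at once if the robot leans on the scale or its pan with more than 5 N (contact force between any of the arm, the fingers and scale above 5 N or contact force between any of the arm, the fingers and pan above 5 N).
It fails at once if a bystander is moved more than 10 mm (distance of any of puck, lifter, guard from where it was at the start of the episode above 0.01 m).
It also fails if it takes over 56 s, if anything falls off the work surface, if the arm or the gripper's body presses on something with over 40 N, if the wrist force passes 120 N, or if a joint passes its speed limit or range.

## Working session

There is one attempt and no reset: what is moved stays moved. The work goes in short steps, Python scripts to look and compute and a shell command to move; the robot and the scene stay as the last step left them, time stands still between calls to the robot, and variables do not carry over. Pictures are saved under pics/ and viewed, about 8 in all and at most 12, crops included, and the job is handed in when it is done.

```bash
mkdir -p pics
python3 - <<'E'
from cell import *
import cv2
for n in("scene","top"):
    p=camera_params(n);print(n,p)
    cv2.imwrite(f"pics/{n}0.png",get_image(n)[:,:,::-1])
s=observe();print(s["clock"],s["position"],s["ee_rot"],s["force"],s["width"])
E
```

```text
scene {'intrinsics': array([[520.97113686,   0.        , 274.45779377],
       [  0.        , 520.97113686, 208.42765408],
       [  0.        ,   0.        ,   1.        ]]), 'dist_coeffs': array([-0.19341568,  0.        ,  0.        ,  0.        ,  0.        ]), 'xyz': array([ 1.1774445 , -0.19494828,  0.67945304]), 'orientation': array([-1.98091682, -1.32245437,  0.59366126])}
top {'intrinsics': array([[380.24826557,   0.        , 281.76239673],
       [  0.        , 380.24826557, 210.19477501],
       [  0.        ,   0.        ,   1.        ]]), 'dist_coeffs': array([-0.01514733,  0.        ,  0.        ,  0.        ,  0.        ]), 'xyz': array([0.4358106 , 0.03965916, 0.90560509]), 'orientation': array([-2.15253794,  2.15349783, -0.0844002 ])}
0.1 [ 0.25902647 -0.56829741  0.21435134] [-3.06877904e+00 -6.66483392e-01  6.96395489e-04] [-0.09645873 -0.76815046  0.64680681] 1.0025889443257558
```

View pics/top0.png

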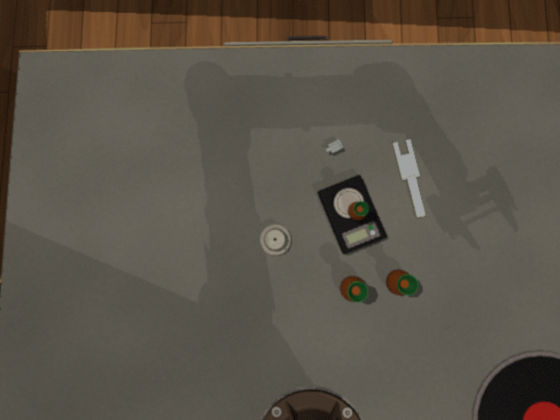

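View pics/scene0.png

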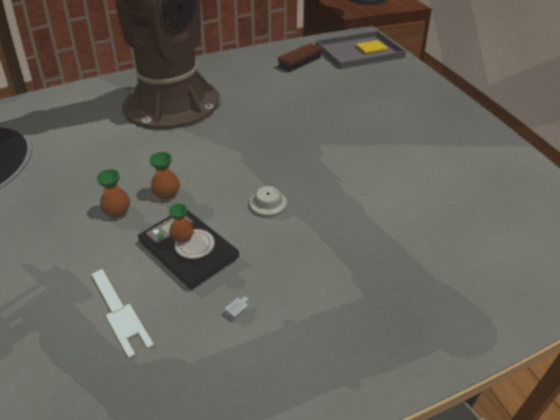

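Top view: pan at about (348,203), small bottle at (358,210) on its lower-right rim, the two taller bottles at (354,290) and (402,283). The puck is at (275,240), the lifter at (410,178) and the guard at (335,147). The scene view agrees: pan (195,243), bottle (180,228). I'll measure these next.

```bash
cat > h.py <<'E'
from cell import *
import cv2, numpy as np
from scipy.spatial.transform import Rotation as R
from scipy.optimize import least_squares
def ray(n,uv,z):
    p=camera_params(n);uv=np.asarray(uv,float).reshape(-1,1,2)
    d=cv2.undistortPoints(uv,p["intrinsics"],p["dist_coeffs"])[:,0]
    d=np.c_[d,np.ones(len(d))]@R.from_rotvec(p["orientation"]).as_matrix().T
    return p["xyz"]+d*((z-p["xyz"][2])/d[:,2])[:,None]
def proj(n,X):
    p=camera_params(n);M=R.from_rotvec(p["orientation"]).as_matrix().T
    return cv2.projectPoints(np.asarray(X,float).reshape(-1,1,3),cv2.Rodrigues(M)[0],-M@p["xyz"],p["intrinsics"],p["dist_coeffs"])[0][:,0]
def mask(im,kind):
    h=cv2.cvtColor(im,cv2.COLOR_RGB2HSV)
    return {"green":cv2.inRange(h,(45,120,30),(85,255,255)),"amber":cv2.inRange(h,(0,130,50),(18,255,255)),
      "pan":cv2.inRange(h,(0,0,130),(180,70,255))}[kind]
def blob(im,kind,near,r=22):
    m=mask(im,kind);k=np.zeros_like(m);cv2.circle(k,tuple(int(v) for v in near),r,255,-1);m&=k
    c=max(cv2.findContours(m,cv2.RETR_EXTERNAL,cv2.CHAIN_APPROX_NONE)[0],key=cv2.contourArea)
    return c[:,0,:],cv2.contourArea(c)
def circ(P,r,loss="soft_l1"):
    f=lambda c:np.hypot(*(P[:,:2]-c).T)-r
    s=least_squares(f,P[:,:2].mean(0),loss=loss,f_scale=.001);return s.x,np.sqrt(np.mean(s.fun**2))
E
python3 - <<'E'
from h import *
for n,b,p in(("top",(358,209),(348,203)),("scene",(180,226),(195,243))):
    im=cv2.imread(f"pics/{n}0.png")[:,:,::-1].copy()
    g,a=blob(im,"green",b,16 if n=="top" else 18);P=ray(n,g,.106);print(n,"funnel",a,circ(P,.016),P[:,:2].min(0),P[:,:2].max(0))
    g,a=blob(im,"pan",p,28);P=ray(n,g,.04);print("pan",a,circ(P,.034),P[:,:2].min(0),P[:,:2].max(0))
    x,y=p;c=im[y-40:y+40,x-50:x+50];cv2.imwrite(f"pics/{n}0c.png",cv2.resize(c[:,:,::-1],None,fx=6,fy=6,interpolation=2))
a=cv2.imread("pics/top0c.png");b=cv2.imread("pics/scene0c.png")
cv2.imwrite("pics/crop0.png",cv2.resize(np.hstack([a,b]),None,fx=.66,fy=.66))
E
```

```text
top funnel 143.5 (array([ 0.52496192, -0.1051505 ]), np.float64(0.002030590304942977)) [ 0.5110425  -0.11922382] [ 0.53858104 -0.08968665]
pan 393.0 (array([ 0.54421644, -0.09014397]), np.float64(0.011121025407013327)) [ 0.51502322 -0.11906044] [ 0.57722241 -0.05727483]
scene funnel 49.5 (array([ 0.54331593, -0.1136651 ]), np.float64(0.005467686472575502)) [ 0.52605175 -0.11652237] [ 0.5431395 -0.0967524]
pan 614.0 (array([ 0.54929814, -0.08684519]), np.float64(0.008181420022696373)) [ 0.51828027 -0.12079508] [ 0.58239162 -0.05488817]
```

View pics/crop0.png

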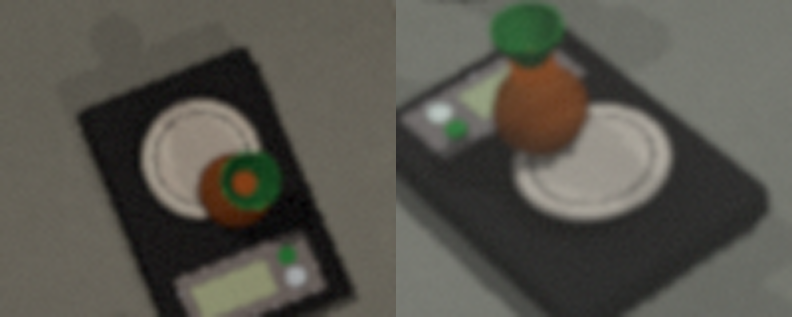

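The crop shows the pan's left and upper rim clear, with the bottle over its lower-right side. I'll fit the rim points facing away from the bottle and loosen the colour masks.

```bash
cat >> h.py <<'E'
def mask(im,kind):
    h=cv2.cvtColor(cv2.GaussianBlur(im,(3,3),0),cv2.COLOR_RGB2HSV)
    return {"green":cv2.inRange(h,(45,90,20),(90,255,255)),"amber":cv2.inRange(h,(0,110,35),(20,255,255)),
      "pan":cv2.inRange(h,(0,0,105),(180,75,255))}[kind]
def bottle(im,n,near):
    g,_=blob(im,"green",near,17);a,_=blob(im,"amber",near,24)
    G=ray(n,g,.106);A=ray(n,a,.0565)
    return G,A
def pan(im,n,near,away):
    g,_=blob(im,"pan",near,26);P=ray(n,g,.04)[:,:2]
    c=P.mean(0)
    for _ in range(5):
        d=P-c;k=(d@away/np.linalg.norm(d,axis=1)<.1)&(abs(np.linalg.norm(d,axis=1)-.034)<.006)
        c=least_squares(lambda q:np.hypot(*(P[k]-q[:2]).T)-q[2],[*c,.034],loss="soft_l1",f_scale=.001).x;r=c[2];c=c[:2]
    return c,r,k.sum()
E
python3 - <<'E'
from h import *
for n,b,p in(("top",(358,209),(348,203)),("scene",(179,215),(195,243))):
    im=cv2.imread(f"pics/{n}0.png")[:,:,::-1].copy()
    away=np.array([-.8,-.6]) 
    print(n,"pan",pan(im,n,p,away))
    G,A=bottle(im,n,b)
    for nm,P,r in(("funnel",G,.016),("belly",A,.021)):
        print(nm,"minEnc",cv2.minEnclosingCircle(P[:,:2].astype(np.float32)),circ(P,r))
    m=mask(im,"amber");k=np.zeros_like(m);cv2.circle(k,b,24,255,-1)
    c,_=blob(im,"amber",b,24);print("amber px",cv2.boundingRect(c));c,_=blob(im,"green",b,17);print("green px",cv2.boundingRect(c))
E
```

```text
top pan (array([ 0.5450834 , -0.08844728]), np.float64(0.03301502849050287), np.int64(43))
funnel minEnc ((0.5258215665817261, -0.10649958997964859), 0.01640234887599945) (array([ 0.52574865, -0.10641103]), np.float64(0.0015897994480007325))
belly minEnc ((0.524192214012146, -0.10371887683868408), 0.020617565140128136) (array([ 0.52680384, -0.10747671]), np.float64(0.00442774689051115))
amber px (348, 203, 17, 18)
green px (355, 201, 15, 15)
scene pan (array([ 0.54895352, -0.08781499]), np.float64(0.0334187199009423), np.int64(51))
funnel minEnc ((0.5310735702514648, -0.10395610332489014), 0.016120735555887222) (array([ 0.53103454, -0.10402911]), np.float64(0.002067751334587623))
belly minEnc ((0.5218514800071716, -0.10225468873977661), 0.026649830862879753) (array([ 0.52401095, -0.10248514]), np.float64(0.002970054927801038))
amber px (171, 218, 22, 22)
green px (170, 204, 17, 14)
```

```bash
python3 -m jog '[0,0,0,0,-1, 0,0,0,0,-1, 0,0,0,0,-1, 0,0,0,0,0, 0,0,0,0,0, 0,0,0,0,0]' 10
cat > go.py <<'E'
from h import *
import sys
def to(t):
    s=observe();M=R.from_rotvec(s["ee_rot"]).as_matrix()
    print("pos",s["position"].round(4),"yaw",np.degrees(np.arctan2(M[1,0],M[0,0])).round(2),"tilt",M[2].round(3),"w",round(s["width"],3),"t",s["clock"],"F",np.round(s["force"],1))
    print("tool units",((np.array(t)-s["position"])@M/.04).round(3))
if __name__=="__main__": to([float(v) for v in sys.argv[1:]])
E
python3 go.py .484 -.146 .215
```

```text
clock: 0.6
position: [0.2583, -0.5667, 0.2117]
ee_rot: [-2.918, -1.147, 0.001]
force: [0.5, 0.4, -0.5]
width: 0.611
pos [ 0.2583 -0.5667  0.2117] yaw 42.92 tilt [ 0.002 -0.006 -1.   ] w 0.611 t 0.6 F [ 0.5  0.4 -0.5]
tool units [11.294 -3.859 -0.039]
```

```bash
python3 -m jog '[0,0.5,-0.17,0,0, 0,0.9,-0.3,0,0, 0,0.9,-0.31,0,0, 0,0.9,-0.31,0,0, 0,0.9,-0.31,0,0, 0,0.9,-0.31,0,0, 0,0.9,-0.31,0,0, 0,0.9,-0.31,0,0, 0,0.9,-0.31,0,0, 0,0.9,-0.31,0,0, 0,0.5,-0.17,0,0, 0,0,0,0,0, 0,0,0,0,0]'
python3 go.py .484 -.146 .215
```

```text
clock: 1.68
position: [0.4517, -0.217, 0.2111]
ee_rot: [-2.945, -1.08, 0.002]
force: [0.4, 0.4, 0.3]
width: 0.008
pos [ 0.4517 -0.217   0.2111] yaw 40.29 tilt [ 0.    -0.005 -1.   ] w 0.008 t 1.6833 F [0.4 0.4 0.3]
tool units [ 1.763 -0.832 -0.093]
```

```bash
python3 -m jog '[0,0.6,-0.3,0,-0.35, 0,0.6,-0.3,0,0, 0,0.5,-0.2,0,0, 0,0,0,0,0, 0,0,0,0.6,0, 0,0,0,0.6,0, 0,0,0,0.6,0, 0,0,0,0.6,0, 0,0,0,0.4,0, 0,0,0,0,0, 0,0,0,0,0, 0,0,0,0,0]'
python3 go.py .484 -.146 .075
python3 - <<'E'
from h import *
for n,p in(("top",(348,203)),("scene",(195,235))):
    im=get_image(n);x,y=p;c=im[y-40:y+40,x-50:x+50]
    cv2.imwrite(f"pics/{n}1.png",im[:,:,::-1])
    cv2.imwrite(f"pics/{n}1c.png",cv2.resize(c[:,:,::-1],None,fx=4,fy=4,interpolation=2))
cv2.imwrite("pics/crop1.png",np.hstack([cv2.imread("pics/top1c.png"),cv2.imread("pics/scene1c.png")]))
s=observe();t=s["position"]+[0,0,-.025];print(proj("scene",t),proj("top",t))
E
```

```text
clock: 2.68
position: [0.4788, -0.1623, 0.0967]
ee_rot: [2.947, 1.08, -0.004]
force: [-0.7, -0.4, 0.3]
width: 0.003
pos [ 0.4788 -0.1623  0.0967] yaw 40.26 tilt [-0.003  0.002 -1.   ] w 0.003 t 2.6833 F [-0.7 -0.4  0.3]
tool units [ 0.364 -0.226  0.54 ]
[[140.59256322 215.03750549]] [[385.22912326 230.80461893]]
```

View pics/crop1.png

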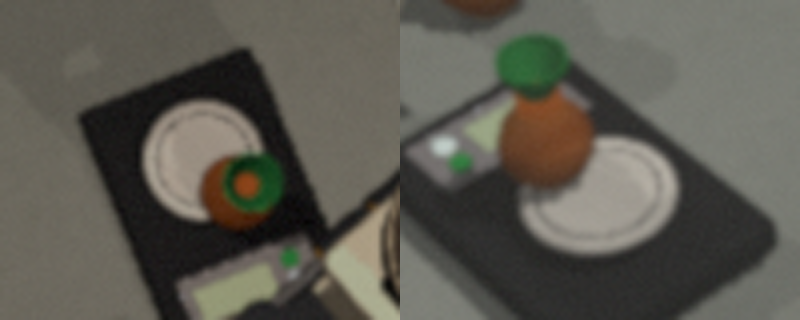

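Neither crop shows the finger near the bottle yet; the bottle and pan haven't moved. I'll descend and line up.

```bash
python3 -m jog '[0,0,-0.15,0.2,-0.3, 0,0,-0.1,0.2,-0.2, 0,0,0,0.2,0, 0,0,0,0,0, 0,0,0,0,0, 0,0,0,0,0]'
python3 go.py .484 -.146 .075
python3 - <<'E'
from h import *
for n,p in(("top",(355,210)),("scene",(180,225))):
    im=get_image(n);x,y=p;c=im[y-40:y+40,x-50:x+50]
    cv2.imwrite(f"pics/{n}2.png",im[:,:,::-1])
    cv2.imwrite(f"pics/{n}2c.png",cv2.resize(c[:,:,::-1],None,fx=4,fy=4,interpolation=2))
cv2.imwrite("pics/crop2.png",np.hstack([cv2.imread("pics/top2c.png"),cv2.imread("pics/scene2c.png")]))
s=observe();t=s["position"]+[0,0,-.025];print(proj("scene",t),proj("top",t))
E
```

```text
clock: 3.28
position: [0.474, -0.1539, 0.0734]
ee_rot: [2.91, 1.166, 0.005]
force: [-0.0, -0.1, 0.6]
width: 0.006
pos [ 0.474  -0.1539  0.0734] yaw 43.66 tilt [ 0.     0.007 -1.   ] w 0.006 t 3.2833 F [-0.  -0.1  0.6]
tool units [ 0.318  0.03  -0.039]
[[146.66833626 221.71646525]] [[379.16042153 233.75870154]]
```

View pics/crop2.png

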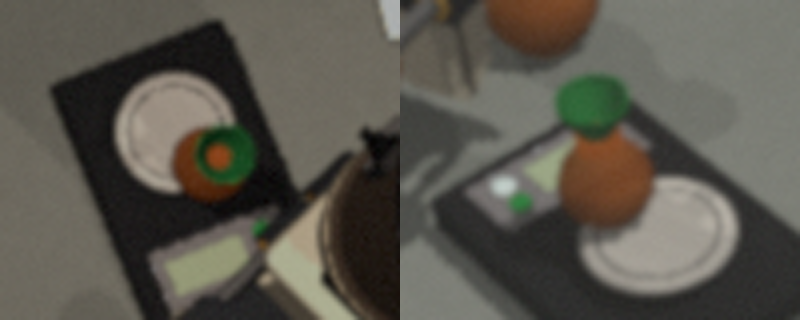

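The top view shows the gripper at lower right, near pixel (371,232). In the scene view the finger ends near (147,207), while I predicted its tip at (147,222), so I'll take a wider look.

Run:
```python
from h import *
im=cv2.imread("pics/scene2.png");c=im[130:250,80:240].copy();c=cv2.convertScaleAbs(cv2.resize(c,None,fx=5,fy=5,interpolation=2),alpha=1.6)
cv2.imwrite("pics/wide2.png",c)
```

```text
(no output)
```

View pics/wide2.png

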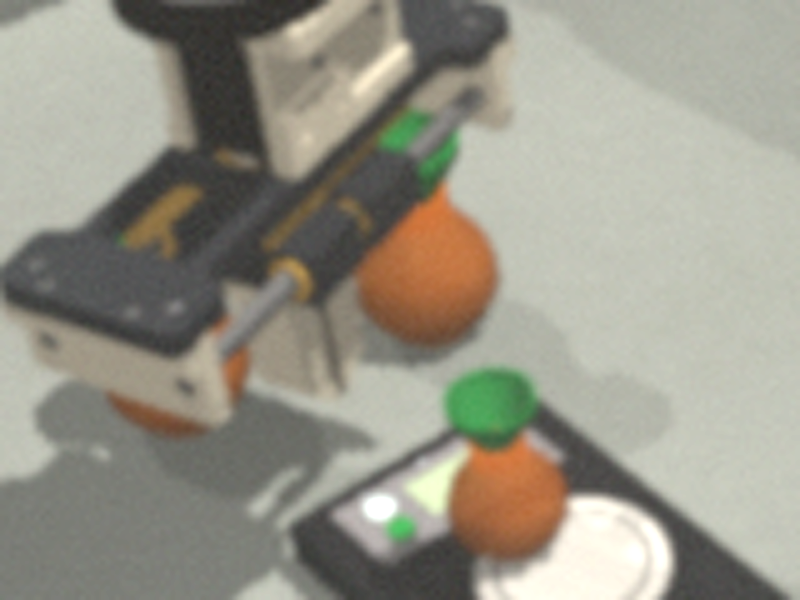

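Run:
```python
from h import *
s=observe();M=R.from_rotvec(s["ee_rot"]).as_matrix();p=s["position"];print(p,M.round(3).tolist(),s["joints"])
f=lambda *q:[proj(n,p+M@np.array(q)).round(1).tolist() for n in("scene","top")]
print("TCP",f(0,0,0));print("tip front",f(.0095,.0,.025))
for sx in(1,-1):
  for sy in(1,-1): print(sx,sy,"body lower corner",f(sx*.0375,sy*.095,-.041), "tip",f(sx*.0095,sy*.019,.025))
a=cv2.imread("pics/top2.png");c=a[170:300,310:470];c=cv2.convertScaleAbs(cv2.resize(c,None,fx=4.5,fy=4.5,interpolation=2),alpha=1.5);cv2.imwrite("pics/topw2.png",c)
```

```text
[ 0.47420042 -0.15406181  0.07367217] [[0.724, 0.69, 0.006], [0.69, -0.724, -0.005], [0.001, 0.008, -1.0]] [ 0.39390474  0.41985938 -0.24609222  2.02704182  0.15997611  0.70593298
 -0.76210168]
TCP [[[144.3, 211.4]], [[381.8, 233.2]]]
tip front [[[151.0, 223.3]], [[376.2, 230.6]]]
1 1 body lower corner [[[125.3, 235.6]], [[405.7, 188.0]]] tip [[[145.0, 230.1]], [[382.2, 224.8]]]
1 -1 body lower corner [[[187.8, 167.5]], [[340.6, 251.1]]] tip [[[156.9, 216.7]], [[370.2, 236.5]]]
-1 1 body lower corner [[[88.4, 222.1]], [[431.8, 213.8]]] tip [[[136.2, 227.0]], [[388.3, 230.9]]]
-1 -1 body lower corner [[[153.3, 157.9]], [[366.4, 277.8]]] tip [[[148.2, 213.8]], [[376.2, 242.7]]]
```

View pics/topw2.png

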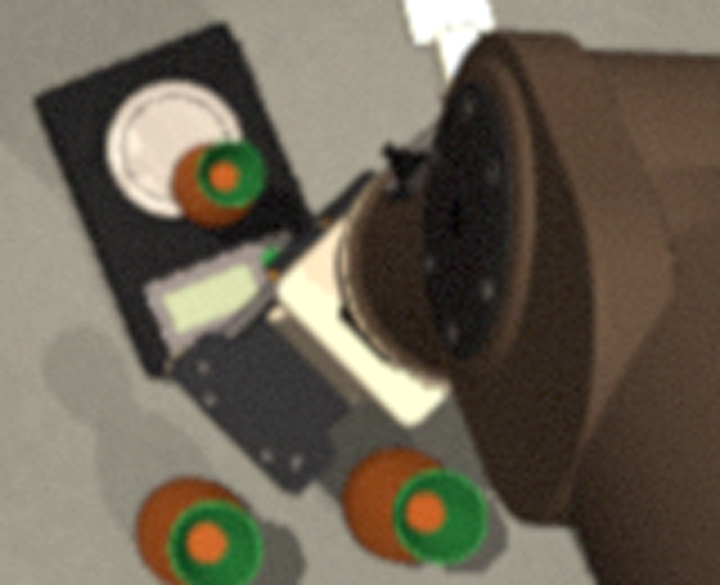

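Run:
```python
from h import *
s=observe();M=R.from_rotvec(s["ee_rot"]).as_matrix();p=s["position"]
def tri(a,b):
    o=[camera_params(n)["xyz"] for n in("top","scene")];d=[ray(n,u,0)[0]-q for n,u,q in zip(("top","scene"),(a,b),o)]
    k=np.linalg.lstsq(np.c_[d[0],-d[1]],o[1]-o[0],rcond=None)[0];X=[o[i]+k[i]*d[i] for i in(0,1)];return (X[0]+X[1])/2,np.linalg.norm(X[0]-X[1])
for nm,b in(("-y front top corner",(181.6,135)),("lower",(182,154)),("mid",(181,143))):
    X,g=tri((347.8,251),b);print(nm,X.round(4),"gap",g.round(4),"tool",((X-p)@M).round(4))
for z in (.03,.05,.07,.075,.08):print(z,ray("scene",[(146,209)],z).round(4))
# sanity: big bottle in both views
for z in(.05,.09): print(ray("top",[(354,290)],z),ray("scene",[(165,180)],z))
```

```text
-y front top corner [ 0.436  -0.063   0.1854] gap 0.0015 tool [ 0.0352 -0.0914 -0.1124]
lower [ 0.4362 -0.0678  0.147 ] gap 0.0031 tool [ 0.0321 -0.0881 -0.0739]
mid [ 0.4359 -0.0657  0.1695] gap 0.0009 tool [ 0.0334 -0.0897 -0.0965]
0.03 [[ 0.4182 -0.1467  0.03  ]]
0.05 [[ 0.4416 -0.1481  0.05  ]]
0.07 [[ 0.465  -0.1496  0.07  ]]
0.075 [[ 0.4708 -0.15    0.075 ]]
0.08 [[ 0.4767 -0.1504  0.08  ]]
[[ 0.35024416 -0.09546531  0.05      ]] [[ 0.37242327 -0.09571038  0.05      ]]
[[ 0.35424444 -0.08914816  0.09      ]] [[ 0.42358015 -0.10201667  0.09      ]]
```

The triangulated gripper corner matches the reported xy (tool frame 0.035, -0.09). In height, the visible fingertip sits about 25 mm above the stated one. Lowering TCP to 0.056 clears the housing either way, so I'll do that and look again.

```bash
python3 -m jog '[0,0,0,0.15,0, 0,0,0,0.15,0, 0,0,0,0.12,0, 0,0,0,0,0, 0,0,0,0,0]'
python3 go.py .484 -.146 .056
python3 - <<'E'
from h import *
im=get_image("scene")[:,:,::-1];cv2.imwrite("pics/scene3.png",im)
s=observe();print(*(proj("scene",s["position"]-[0,0,d]).round(1) for d in(0,.025)))
c=im[160:250,110:230];cv2.imwrite("pics/wide3.png",cv2.convertScaleAbs(cv2.resize(c,None,fx=6,fy=6,interpolation=2),alpha=1.6))
E
```

```text
clock: 3.8
position: [0.4749, -0.1544, 0.0554]
ee_rot: [2.91, 1.164, 0.006]
force: [-0.5, -0.4, 1.0]
width: 0.009
pos [ 0.4749 -0.1544  0.0554] yaw 43.62 tilt [ 0.001  0.008 -1.   ] w 0.009 t 3.8 F [-0.5 -0.4  1. ]
tool units [ 0.309  0.004 -0.016]
[[145.9 219.3]] [[148.3 229.4]]
```

View pics/wide3.png

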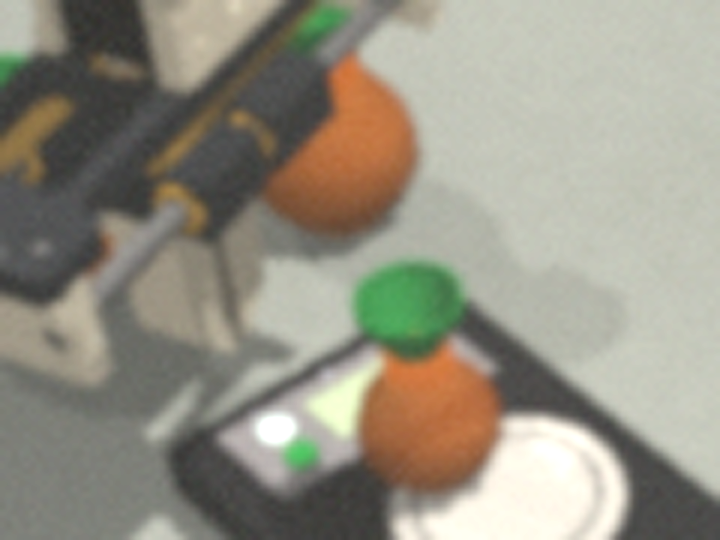

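The visible fingertip corner is at about (149,218), so the tip is at or above TCP height rather than 25 mm below it. I'll bring the finger alongside the bottle, short of both pan and belly, and compare heights directly.

```bash
python3 -m jog '[0,0.2,0,0,0, 0,0.2,0,0,0, 0,0.2,0,0,0, 0,0.1,0,0,0, 0,0,0,0,0, 0,0,0,0,0]'
python3 go.py .497 -.134 .056
python3 - <<'E'
from h import *
im=get_image("scene")[:,:,::-1];cv2.imwrite("pics/scene4.png",im)
s=observe();print(*(proj("scene",s["position"]-[0,0,d]).round(1) for d in(0,.025)))
c=im[170:250,130:230];c=cv2.convertScaleAbs(cv2.resize(c,None,fx=7,fy=7,interpolation=2),alpha=1.6);cv2.imwrite("pics/wide4.png",c)
E
```

```text
clock: 4.35
position: [0.4987, -0.132, 0.056]
ee_rot: [2.909, 1.166, 0.009]
force: [-0.8, 0.4, 0.6]
width: 0.004
pos [ 0.4987 -0.132   0.056 ] yaw 43.69 tilt [ 0.003  0.009 -1.   ] w 0.004 t 4.35 F [-0.8  0.4  0.6]
tool units [-0.066  0.007  0.   ]
[[161.1 224.2]] [[163.3 234.4]]
```

View pics/wide4.png

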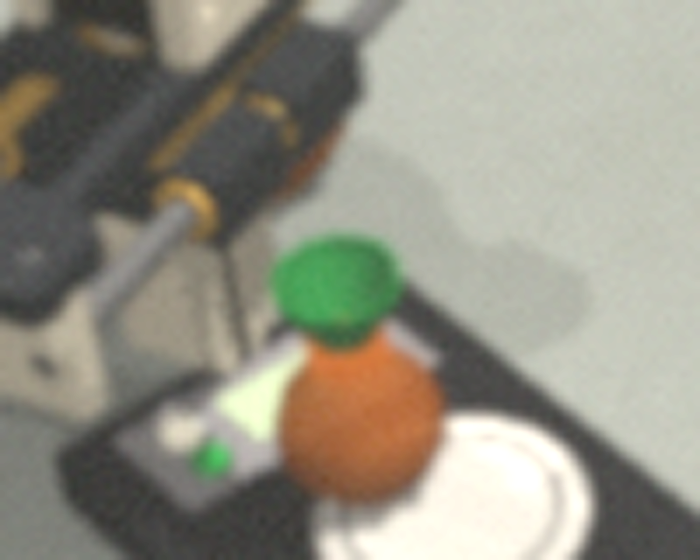

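The fingertip ends at (164,223), next to the upper belly and neck of the bottle (belly centre at (181,230)). The display and buttons are visible where a tip at the stated length would hide them. So the tip really is about 15-20 mm too high. I'll back off slightly and lower in very small steps, watching the force.

```bash
python3 -m jog '[0,-0.15,0,0,0, 0,0,0,0,0, 0,0,0,0.03,0, 0,0,0,0.03,0, 0,0,0,0.03,0, 0,0,0,0.03,0, 0,0,0,0.02,0, 0,0,0,0.02,0, 0,0,0,0.02,0]'
python3 go.py .497 -.134 .046
python3 -m jog '[0,0,0,0.015,0, 0,0,0,0.015,0, 0,0,0,0.015,0, 0,0,0,0,0]' |grep -E "pos|force"
python3 -m jog '[0,0,0,0.015,0, 0,0,0,0.015,0, 0,0,0,0.015,0, 0,0,0,0,0]' |grep -E "pos|force"
```

```text
clock: 5.15
position: [0.4926, -0.1382, 0.0481]
ee_rot: [2.91, 1.163, 0.007]
force: [-0.6, 0.8, -0.6]
width: 0.002
pos [ 0.4926 -0.1382  0.0481] yaw 43.56 tilt [ 0.001  0.009 -1.   ] w 0.002 t 5.15 F [-0.6  0.8 -0.6]
tool units [ 0.151 -0.     0.052]
position: [0.4927, -0.138, 0.0458]
force: [-0.0, -0.9, -0.8]
position: [0.4928, -0.138, 0.0439]
force: [0.1, -0.2, -0.0]
```

No force at TCP z 0.044. With the stated tip length the finger would now be inside the housing, so the real tip is higher, as the pictures show. Continuing down to about 0.035.

```bash
python3 -m jog '[0,0,0,0.03,0, 0,0,0,0.03,0, 0,0,0,0.03,0, 0,0,0,0.02,0, 0,0,0,0.02,0, 0,0,0,0.02,0, 0,0,0,0.02,0, 0,0,0,0,0]' |grep -E "pos|force"
python3 -m jog '[0,0,0,0.02,0, 0,0,0,0.02,0, 0,0,0,0.02,0, 0,0,0,0,0]'
python3 - <<'E'
from h import *
im=get_image("scene")[:,:,::-1];cv2.imwrite("pics/scene5.png",im)
s=observe();M=R.from_rotvec(s["ee_rot"]).as_matrix()
for q in((0,0,0),(.0095,0,0),(.0135,.0125,0)):print(q,proj("scene",s["position"]+M@np.array(q)).round(1))
c=im[170:250,130:230];c=cv2.convertScaleAbs(cv2.resize(c,None,fx=7,fy=7,interpolation=2),alpha=1.6);cv2.imwrite("pics/wide5.png",c)
E
```

```text
position: [0.4928, -0.138, 0.0363]
force: [-0.8, 0.7, 0.0]
clock: 6.82
position: [0.4929, -0.138, 0.0337]
ee_rot: [2.91, 1.163, 0.007]
force: [0.4, -1.3, -0.6]
width: 0.007
(0, 0, 0) [[159.  232.1]]
(0.0095, 0, 0) [[163.5 233.6]]
(0.0135, 0.0125, 0) [[161.5 238.8]]
```

View pics/wide5.png

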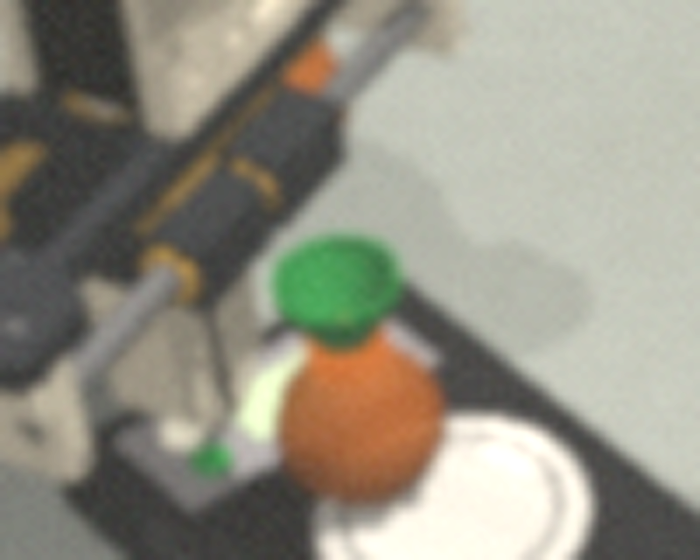

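The tip is now at about (162,232), an estimated height of 0.04-0.05. I'll rise to TCP 0.042, so the face meets the belly and the gripper body clears the funnel, then start a slow push.

```bash
cat > see.py <<'E'
from h import *
import sys
def meas(n,b,rb=24):
    im=get_image(n);o={}
    g,a=blob(im,"green",b,rb);o["fun"]=cv2.minEnclosingCircle(ray(n,g,.106)[:,:2].astype(np.float32));o["npx"]=a
    g,a=blob(im,"amber",b,rb);o["belpx"]=cv2.boundingRect(g);return im,o
if __name__=="__main__":
    im,o=meas("scene",(int(sys.argv[1]),int(sys.argv[2])));c,r=o["fun"];print("scene funnel rel pan (x,y mm)",(1e3*(np.array(c)-[.54895,-.08781])).round(1),r,o["belpx"])
E
python3 -m jog '[0,0,0,-0.1,0, 0,0,0,-0.1,0, 0,0,0,0,0, 0,0.04,0,0,0, 0,0.04,0,0,0, 0,0.04,0,0,0, 0,0.04,0,0,0, 0,0.04,0,0,0, 0,0.04,0,0,0, 0,0.04,0,0,0, 0,0.04,0,0,0]' 
python3 go.py .5235 -.1104 .042; python3 see.py 180 215
```

```text
clock: 7.78
position: [0.5032, -0.1283, 0.043]
ee_rot: [2.91, 1.163, 0.008]
force: [0.3, 0.4, 0.1]
width: 0.006
pos [ 0.5032 -0.1283  0.043 ] yaw 43.57 tilt [ 0.002  0.009 -1.   ] w 0.006 t 7.7833 F [0.3 0.4 0.1]
tool units [0.676 0.026 0.025]
scene funnel rel pan (x,y mm) [-17.3 -16.7] 0.016159191727638245 (170, 218, 23, 22)
```

```bash
for i in 1 2; do python3 -m jog '[0,0.04,0,0,0, 0,0.04,0,0,0, 0,0.04,0,0,0, 0,0,0,0,0]' | grep -E "pos|force"
python3 see.py 182 217; done
```

```text
position: [0.5071, -0.1243, 0.0428]
force: [-0.5, 0.3, 0.2]
scene funnel rel pan (x,y mm) [-14.6 -14.1] 0.016292987391352654 (171, 218, 24, 24)
position: [0.5105, -0.1212, 0.0428]
force: [0.0, 0.6, 0.0]
scene funnel rel pan (x,y mm) [-10.2 -10.5] 0.016834955662488937 (174, 218, 23, 24)
```

```bash
for i in 1 2; do python3 -m jog '[0,0.04,0,0,0, 0,0.04,0,0,0, 0,0.04,0,0,0, 0,0,0,0,0]' | grep -E "pos|force"
python3 see.py 187 219; done
python3 - <<'E'
from h import *
im=cv2.imread("pics/scene0.png")[:,:,::-1].copy()
for im,b in((im,(179,215)),(get_image("scene"),(187,219))):
    g,_=blob(im,"green",b,20);a,_=blob(im,"amber",b,26)
    # belly: lower half circle fit, funnel centre -> px offset shows tilt
    a=a[a[:,1]>np.percentile(a[:,1],40)];(c,r)=cv2.minEnclosingCircle(a);f=cv2.minEnclosingCircle(g)
    print("belly px",c,r,"funnel px",f,"vec",np.subtract(c,f[0]))
cv2.imwrite("pics/scene6.png",im[:,:,::-1])
E
```

```text
position: [0.5141, -0.1177, 0.0428]
force: [-0.5, -0.4, 0.1]
scene funnel rel pan (x,y mm) [-7.  -8.3] 0.0163393747061491 (176, 219, 23, 24)
position: [0.5177, -0.1143, 0.0427]
force: [-0.2, -0.4, 0.2]
scene funnel rel pan (x,y mm) [-2.8 -4.3] 0.016182858496904373 (178, 220, 23, 24)
belly px (181.5, 230.5) 11.068072319030762 funnel px ((177.875, 210.5), 8.262401580810547) vec [ 3.625 20.   ]
belly px (189.0, 232.5) 11.543496131896973 funnel px ((186.3947296142578, 213.92105102539062), 7.681521892547607) vec [ 2.60527039 18.57894897]
```

Remaining offset is about 5 mm. I'll retreat clear and check with both cameras.

```bash
python3 -m jog '[0,-0.1,0,0,0, 0,-0.4,0,0,0, 0,-0.6,0,0,0, 0,-0.6,0,0,0, 0,0,0,0,0, 0,0,0,0,0, 0,0,0,0,0, 0,0,0,0,0]'|grep -E "clock|pos|force"
cat > both.py <<'E'
from h import *
import sys
tag=sys.argv[1];out=[]
for n,b,p in(("top",(351,204),(348,203)),("scene",(186,214),(195,243))):
    im=get_image(n);cv2.imwrite(f"pics/{n}{tag}.png",im[:,:,::-1])
    try:
        g,a=blob(im,"green",b,18);f=cv2.minEnclosingCircle(ray(n,g,.106)[:,:2].astype(np.float32))
        pc={"top":[.54508,-.08845],"scene":[.54895,-.08781]}[n];print(n,"funnel rel pan mm",(1e3*(np.array(f[0])-pc)).round(1),f[1],a)
    except Exception as e: print(n,e)
    x,y=p;out.append(cv2.convertScaleAbs(cv2.resize(im[y-40:y+30,x-35:x+35,::-1],None,fx=5.6,fy=5.6,interpolation=2),alpha=1.4))
cv2.imwrite(f"pics/both{tag}.png",np.hstack(out))
E
python3 both.py 7
```

```text
clock: 10.08
position: [0.4664, -0.163, 0.0427]
force: [0.3, -0.4, 0.3]
top funnel rel pan mm [-7.  -4.5] 0.014348568394780159 124.0
scene funnel rel pan mm [-4.4 -4.8] 0.015861058607697487 149.0
```

View pics/both7.png

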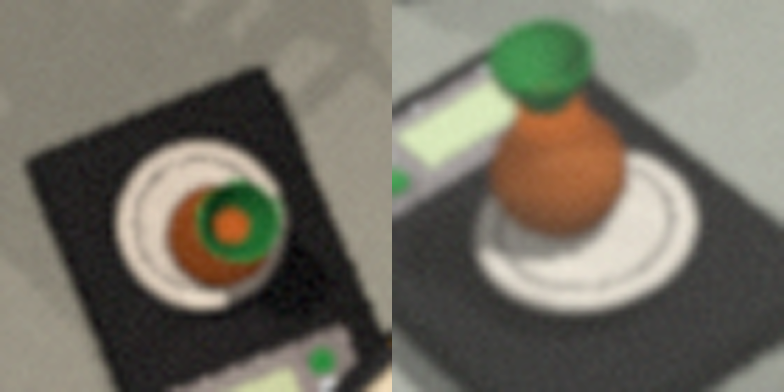

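Left (top view): the bottle is upright with its belly slightly low and right of the ring centre. Right (scene view): it stands free on the pan. Both views put it roughly (-5,-5) mm from centre, so one more tap of about 7 mm, to TCP ≈ (0.5227,-0.1091).

```bash
python3 -m jog '[0,0.3,0,0,0, 0,0.4,0,0,0, 0,0.4,0,0,0, 0,0.2,0,0,0, 0,0,0,0,0, 0,0,0,0,0, 0,0,0,0,0]'|grep -E "force"
python3 go.py .5227 -.1091 .0425
```

```text
force: [0.2, -0.7, 0.5]
pos [ 0.5099 -0.1199  0.0427] yaw 43.93 tilt [ 0.005  0.01  -1.   ] w -0.002 t 10.7667 F [ 0.2 -0.7  0.5]
tool units [0.418 0.027 0.006]
```

```bash
python3 -m jog '[0,0.04,0.01,0,0, 0,0.04,0.01,0,0, 0,0.04,0,0,0, 0,0.04,0,0,0, 0,0.04,0,0,0, 0,0.04,0,0,0, 0,0.04,0,0,0, 0,0,0,0,0]'|grep -E "force"
python3 go.py .5227 -.1091 .0425; python3 see.py 189 219
```

```text
force: [0.1, -1.2, -0.2]
pos [ 0.5173 -0.1147  0.0426] yaw 43.7 tilt [ 0.003  0.009 -1.   ] w 0.007 t 11.4333 F [ 0.1 -1.2 -0.2]
tool units [ 0.194 -0.008  0.003]
scene funnel rel pan (x,y mm) [-3.1 -3.1] 0.01578136719763279 (178, 220, 23, 24)
```

```bash
python3 -m jog '[0,0.04,0,0,0, 0,0.04,0,0,0, 0,0.04,0,0,0, 0,0.04,0,0,0, 0,0.01,0,0,0, 0,0,0,0,0]'|grep -E "force"
python3 go.py .5227 -.1091 .0425; python3 see.py 190 219
python3 -m jog '[0,-0.1,0,0,0, 0,-0.4,0,0,0, 0,-0.6,0,0,0, 0,-0.6,0,0,0, 0,0,0,0,0, 0,0,0,0,0, 0,0,0,0,0, 0,0,0,0,0]'|grep -E "clock|pos|force"
python3 both.py 8
python3 - <<'E'
from h import *
for n,b,p in(("top",(349,206),(348,203)),("scene",(190,232),(195,243))):
    im=cv2.imread(f"pics/{n}8.png")[:,:,::-1].copy()
    g,_=blob(im,"amber",b,20)
    P=ray(n,g,.0565);pc={"top":[.54508,-.08845],"scene":[.54895,-.08781]}[n]
    # belly silhouette centre, points on the side away from the funnel
    k=g[:,1]>np.percentile(g[:,1],35);print(n,"belly rel",(1e3*(circ(P[k],.021)[0]-pc)).round(1))
E
```

```text
force: [0.2, -1.0, -0.7]
pos [ 0.5221 -0.11    0.0425] yaw 43.69 tilt [ 0.001  0.009 -1.   ] w 0.008 t 11.9833 F [ 0.2 -1.  -0.7]
tool units [ 0.027 -0.004 -0.   ]
scene funnel rel pan (x,y mm) [2.  0.4] 0.016028521582484245 (181, 221, 23, 23)
clock: 12.7
position: [0.4714, -0.1585, 0.0424]
force: [-0.1, 0.6, -1.1]
top funnel rel pan mm [-2.4 -0.7] 0.01409629825502634 53.0
scene funnel rel pan mm [-0.7 -2.4] 0.016708940267562866 158.0
top belly rel [ 2.  -1.6]
scene belly rel [-3.4 -0.6]
```

View pics/both8.png

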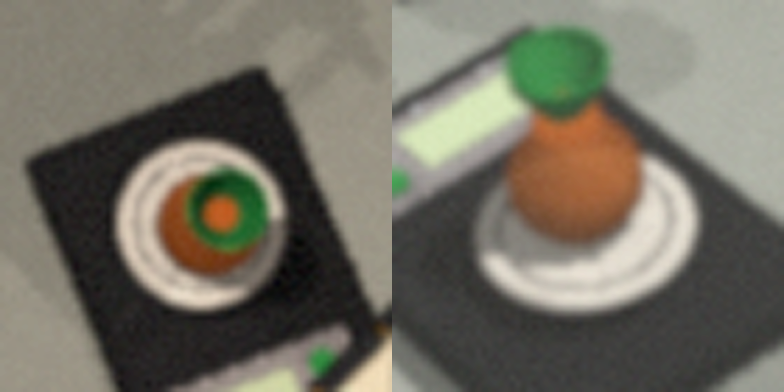

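Left: the belly is now centred within about 2 mm, inside the engraved ring. Right: the bottle is upright with its base near mid-pan. The estimates all lie within about 3.5 mm of centre, against a 6 mm tolerance. I'll lift the arm clear and hand in.

```bash
python3 -m jog '[0,0,0,-0.4,0, 0,0,0,-0.7,0, 0,0,0,-0.7,0, 0,0,0,-0.4,0, 0,0,0,0,0, 0,0,0,0,0, 0,0,0,0,0, 0,0,0,0,0, 0,0,0,0,0, 0,0,0,0,0]'|grep -E "clock|pos|force"
python3 both.py 9
python3 - <<'E'
from cell import *
print(sign_off())
E
```

```text
clock: 13.63
position: [0.472, -0.1524, 0.1304]
force: [0.1, 1.0, 0.2]
top funnel rel pan mm [-2.  -0.9] 0.01426254864782095 53.5
scene funnel rel pan mm [-0.7 -2.4] 0.016708940267562866 156.0
the job is handed in; nothing more can be done
None
```

I nudged the small bottle to the middle of the pan with two slow pushes of the closed fingers at belly height, then lifted the arm clear and handed in at about 14 s.

- **Position:** the last check put the funnel (-2.0, -0.9) mm from the pan centre in the top view and (-0.7, -2.4) mm in the scene view. Belly fits taken just before gave (2.0, -1.6) mm and (-3.4, -0.6) mm. These disagree by up to about 5 mm, but all lie within 3.5 mm of centre, against the 6 mm limit.
- **Upright and undisturbed:** the bottle looked upright in both views and was at rest. The force readings showed nothing above noise (about 1 N). I did not measure the puck, lifter and guard again; the arm was not seen to come near them.
- **Fingertip height:** the pictures showed the fingertips about 30 mm higher than the stated tool length. Lowering the tool with no contact force, to where that length would have put them inside the housing, confirmed it. I set the push height from the pictures instead.

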